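# Present a loose clock-weight shell on its tray to the inspection camera

### The job

A newly polished brass weight shell of a wall clock lies on its side, loose, towards the far end of the aluminium tray (away from its grip), and rolls at a slight slope: pick the tray up by its upright grip and, by tilting it gently, roll the shell to the middle of the tray and keep it there, never touching it and never letting it run against an end rim. Carry it to the inspection camera, hold it still in the middle of the camera's view, its end square to the lens, for at least eight seconds so that its end cap can be checked, and finish while still holding it there in free air. Leave everything else on the bench where it is and do not knock the camera.

Things in the scene. Friction and masses are not known exactly. Their poses are not given: they have to be found in the camera images.
- tray: Aluminium parts tray, 0.36 kg. Pan 212 mm (its x) by 104 mm (y), floor 4 mm thick; rims at the two x ends reach 28 mm, along the sides 14 mm above the underside. A flat neck beyond the -x end carries an upright grip plate. Origin: centre of the pan's underside; x from the grip along the pan, z up. The grip end faces the robot. Lifted by the grip, it sags about 0.02 rad, far end down.
- grip (a point): Point to take the tray's grip, at tray x = -150 mm, mid-width, 65 mm above the underside; axes as the tray. The grip is an upright aluminium plate 12 mm thick (x), 44 mm wide (y), its top 87 mm above the tray's underside; 38 mm are free between it and the pan, 26 mm near its foot.
- shell: Brass weight shell of a wall clock, a cylinder 76 mm in diameter, 78 mm long, plus an 8 mm stub at each end; about 0.24 kg. Origin: middle of its axis, 42 mm above the tray's underside; its y is the roll axis, across the tray. It rolls along tray x from about 0.011 rad of slope on, at 0.67 x (g x excess slope - tray acceleration). It meets an end rim 67 mm from mid-tray.
- camera: Inspection camera fixed to the bench: white base plate 140 x 100 mm, steel column 239 mm high, white housing with a lens and a round ring light of 72 mm diameter. Lens axis level, 150 mm above the bench. Origin: centre of the underside of the base plate; it looks along its own -x; the ring light's front is 74 mm from the origin along -x.
- view (a point): Middle of the camera's sharp view: on the lens axis, 101 mm in front of the ring light, 150 mm above the bench (camera frame x = -175 mm, y = 0). Axes as the camera: x along the lens axis, towards the camera; y level, across the view; z up. The view holds the shell while the shell's origin is within 20 mm of this point across and up or down, 25 mm along the lens axis.
- dome: Bystander: clear dust dome with a white knob on a white round base, 124 mm across, 108 mm high. Origin: centre of its underside.
- loupe: Bystander: black eye loupe standing on its narrow end, 42 mm across, 37 mm high. Origin: centre of its underside.
- holder: Bystander: steel movement holder with a small brass plate, about 90 x 45 x 23 mm. Origin: centre of its underside.
- anvil: Bystander: round steel bench block, 64 mm across, 22 mm high. Origin: centre of its underside.
- stand: Bystander: round aluminium screwdriver stand with seven screwdrivers, 90 mm across, 112 mm high. Origin: centre of its underside.
- oilers: Bystander: wooden block with three oil cups, 100 x 35 x 26 mm. Origin: centre of its underside.
There are look-alikes about, which are no part of the job. What is shaped like the camera but green or turquoise is not meant.

How it is judged:
By the outcome, as a careful person would: the job done as asked, in the order asked, and still so for the second after the job is handed in, while the arm keeps its last pose, push and grip.
It also fails if it takes over 64 s, if anything falls off the work surface, if the arm or the gripper's body presses on something with over 40 N, if the wrist force passes 120 N, or if a joint passes its speed limit or range.

### The arm

A 7-joint arm with a two-finger parallel gripper is mounted at the origin on the work surface. World frame = base frame: x ahead of the robot, y to its left, z up, the work surface at z = 0. Lengths are in m, angles in rad, forces in N, time in s.
With the tool pointing down it reaches from about 0.425 to 1.025 m from the base axis. Payload 9.4 kg.
Tool frame: the origin (TCP) lies midway between the tips of the shut fingers; the grasp point (between the pads) lies 19 mm behind it; z points along the fingers, y is the line along which they close (so a half turn about z gives the same grasp; the last joint's range is limited). The gripper opens to 85 mm and grips with 20 to 120 N. Pads are 22 mm wide; open, the fingers measure 114 mm over their backs; the gripper's body (76 mm by 85 mm) begins 54 mm behind the grasp point. The pads swing forward as they close: fully open they stand 13 mm farther back than shut.
Start: joints at [1.226, 0.599, -0.003, 1.599, 0.002, 0.943, -0.08], TCP at [0.192, -0.699, 0.231] pointing down, gripper open.
Joint ranges: [-2.57, 2.57], [-0.35, 1.97], [-1.29, 1.29], [0.11, 2.56], [-1.05, 4.19], [0.11, 1.86], [-2.63, 2.63]. Speed limits (rad/s): [2.22, 2.22, 3.01, 3.01, 3.14, 3.14, 3.14].

### API

Orientations are given as a unit quaternion [x, y, z, w].
In Python, from station import arm gives the robot as it stands.
- The arm moves only by the tool jog_arm, never from a script. Its argument "series" is a list of rows, each a list of 7 numbers: the shift along the tool's x, y, z in m, then the turn, a rotation vector about the tool's x, y, z in degrees, then the closure, from -1 (fully open) to 1 (shut). A call has 1 to 20 rows; each row shifts and turns the commanded pose from where the row before left it, along the tool's axes as they then stand; what a row does not reach is not made up. A row lasts 1/8 s, in which the tool goes at most 62.5 mm and 10.7 degrees, less where a joint would pass 70% of its speed; a pose out of reach is approached as far as the arm can. A call is refused whole if a number of a shift passes 0.0625 or a number of a turn 10.7, either way. A call with a gripper value outside its range is refused whole. The fingers move at their own pace and stop on an object; the grip force is fixed at half the most. Time passes only in rows, so rows that do not move let the fingers close. It gives the time, the measured TCP pose, the force, the opening and the grip force at its end, in the units of the state.
- arm.get_state(): the state, without advancing time (a new reading comes with each control period).
- arm.capture(name): name is "scene" or "top" or "wrist"; returns (picture, depth): 400x640x3 uint8, red, green, blue; 400x640 float32, m along the optical axis (not along the pixel's ray), 0 where there is no reading.
- arm.calibration(name): a dict with "fovy" (degrees; the focal length in pixels is half the picture's height over the tangent of half this angle, whatever the lens; pixels are square), "cx", "cy" (the principal point, pixels), "k1" (the pictures are not rectified: a ray, as slopes to the right and down, at radius r is drawn at 1 + k1 r^2 times it, then the intrinsics apply), "extrinsics" (4x4, takes a point from world to camera coordinates). Camera axes: x right, y up, looking along -z (the intrinsics and any distortion apply to the point x, -y, -z); pixel columns grow to the right and rows downward; lengths in m; the calibration is good to about 2 mm. A picture is of the moment at which its call begins: read the wrist's pose just before it. calibration takes no time and is no camera call; for the wrist camera it gives the pose at the moment of the call.
- arm.finish_job(): hands the job in; it is judged then, once.
Trained networks look in the newest picture that a camera, given by its name, has taken for a name from the list of things; names that differ only in an ending like _2 or _b are one class to them, and where a whole thing is asked for, a point or a joint stands for the part that bears it (a point fixed in the world has none). Each returns a list of dicts, best first, with "score" (0 to 1); they miss things now and then, are a little off and sometimes report something else, mostly with a low value. They report only what shows in the picture. A call takes as long as a camera call. They do not tell look-alikes from the thing itself.
- arm.search_frame(query, camera): "bbox" ([left, top, width, height] in pixels, round what is visible of it).
The state is a dict: "time": time; "q": joint angles; "dq": joint speeds; "tau": joint torques, N m; "tcp_pos": TCP position; "eef_rot": TCP orientation; "wrist_force": force on the tool from outside, world axes, zero at the start; "moment": the same for the moment, N m; "width": finger opening in m; "grasp_force": force on a finger pad.
Only numpy, scipy, OpenCV 4.12 (cv2) and the standard library are available. Lean on these libraries where they do the work, as an engineer would, in place of code of your own. Each camera call takes 0.05 s, during which the arm holds its last target. There are 200 camera calls.

## Working session

There is one attempt and no reset: what is moved stays moved. The work goes in short steps, Python scripts to look and compute and a tool call to move; the robot and the scene stay as the last step left them, time stands still between calls to the robot, and variables do not carry over. Pictures are saved under pics/ and viewed, at most 10 in all, crops included, and the job is handed in when it is done.

Besides the shell and the picture viewer there is one more tool, called after ">>>" as name(argument=value, ...), one argument or row to a line, values as JSON. jog_arm: Moves the arm, as the interface text tells. Its arguments: {"type":"object","properties":{"series":{"type":"array","items":{"type":"array","items":{"type":"number"}}}},"required":["series"]}

```bash
ls; mkdir -p pics; cat > h.py <<'E'
import numpy as np, cv2
from station import arm
def K(c):
    f=200/np.tan(np.radians(c['fovy'])/2); return f
def pts(name,depth,c):
    """world point for each pixel from depth"""
    f=K(c); v,u=np.mgrid[0:400,0:640].astype(float)
    xd=(u-c['cx'])/f; yd=(v-c['cy'])/f; x,y=xd.copy(),yd.copy()
    for _ in range(20):
        s=1+c['k1']*(x*x+y*y); x,y=xd/s,yd/s
    P=np.stack([x*depth,-y*depth,-depth,np.ones_like(depth)],-1)
    return (P@np.linalg.inv(np.array(c['extrinsics'])).T)[...,:3]
def proj(p,c):
    q=np.array(c['extrinsics'])@np.append(p,1); x,y=q[0]/-q[2],-q[1]/-q[2]
    s=1+c['k1']*(x*x+y*y); f=K(c); return c['cx']+f*x*s,c['cy']+f*y*s
def shot(name,tag):
    c=arm.calibration(name); im,d=arm.capture(name)
    cv2.imwrite(f'pics/{tag}.png',im[...,::-1]); P=pts(name,d,c); np.savez(f'{tag}.npz',im=im,d=d,P=P)
    return im,d,P,c
E
python3 - <<'E'
from h import *
np.set_printoptions(precision=3,suppress=True)
for n in ['scene','top']:
    im,d,P,c=shot(n,n+'0'); print(n,c['fovy'],c['k1'],np.linalg.inv(np.array(c['extrinsics']))[:3,3])
    for q in ['tray','grip','shell','camera','dome','loupe','holder','anvil','stand','oilers']:
        for r in arm.search_frame(q,n)[:3]:
            b=r['bbox'];u,v=int(b[0]+b[2]/2),int(b[1]+b[3]/2)
            print(q,round(r['score'],2),np.round(b),P[min(v,399),min(u,639)])
s=arm.get_state();print(s['time'],s['tcp_pos'],s['eef_rot'],s['width'])
E
```

```text
pics
scene 52.029432927756076 0.02862053974240513 [ 1.361 -0.154  0.974]
tray 0.63 [402. 173.  66.  78.] [0.591 0.241 0.074]
grip 0.68 [405. 168.  64.  83.] [0.521 0.281 0.002]
shell 0.59 [422. 209.  36.  29.] [0.636 0.244 0.072]
shell 0.57 [403. 172.  63.  80.] [0.596 0.236 0.076]
shell 0.2 [240. 187.  61.  76.] [ 0.65  -0.235  0.137]
camera 0.89 [243. 182.  60.  77.] [ 0.649 -0.226  0.151]
camera 0.59 [133. 135.  67.  70.] [ 0.411 -0.545  0.138]
camera 0.58 [404. 168.  65.  86.] [0.525 0.277 0.002]
dome 0.93 [240. 170.  40.  35.] [ 0.446 -0.272  0.076]
loupe 0.56 [333. 186.  10.  16.] [ 0.455 -0.029  0.036]
holder 0.78 [322. 228.  32.  25.] [ 0.632 -0.052  0.023]
anvil 0.71 [365. 253.  24.  19.] [0.718 0.051 0.022]
stand 0.77 [326. 255.  30.  49.] [ 0.795 -0.06   0.071]
oilers 0.89 [451. 188.  36.  11.] [0.48  0.391 0.022]
top 45.243655779401166 -0.012858970804071961 [ 0.358 -0.086  1.533]
tray 0.57 [199. 170.  40.  87.] [ 0.546  0.255 -0.002]
grip 0.89 [200. 172.  40.  86.] [0.539 0.25  0.002]
shell 0.62 [200. 181.  32.  24.] [0.598 0.249 0.078]
shell 0.61 [200. 169.  40.  87.] [0.549 0.254 0.002]
camera 0.94 [451. 250.  71.  46.] [ 0.362 -0.542  0.177]
camera 0.77 [346. 169.  54.  41.] [ 0.598 -0.221  0.176]
dome 0.85 [370. 240.  34.  40.] [ 0.398 -0.272  0.106]
loupe 0.52 [298. 240.  12.  17.] [ 0.434 -0.023  0.035]
holder 0.62 [299. 181.  26.  25.] [ 0.61  -0.042  0.022]
anvil 0.54 [270. 156.  24.  19.] [0.701 0.056 0.021]
stand 0.75 [302. 126.  26.  30.] [ 0.77  -0.054  0.061]
1.1 [ 0.192 -0.699  0.231] [ 0.991  0.133 -0.    -0.   ] 0.08519402169125878
```

```bash
python3 - <<'E'
import cv2
a=cv2.imread('pics/scene0.png')[120:330,120:500]; cv2.imwrite('pics/sc.png',cv2.resize(a,None,fx=2.1,fy=2.1,interpolation=3))
a=cv2.imread('pics/top0.png')[90:330,170:560]; cv2.imwrite('pics/tc.png',cv2.resize(a,None,fx=2,fy=2,interpolation=3))
E
```

```text
(no output)
```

View pics/sc.png

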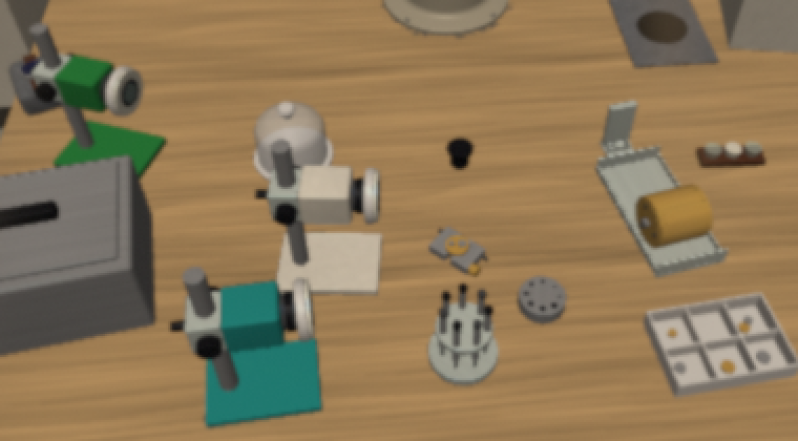

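View pics/tc.png

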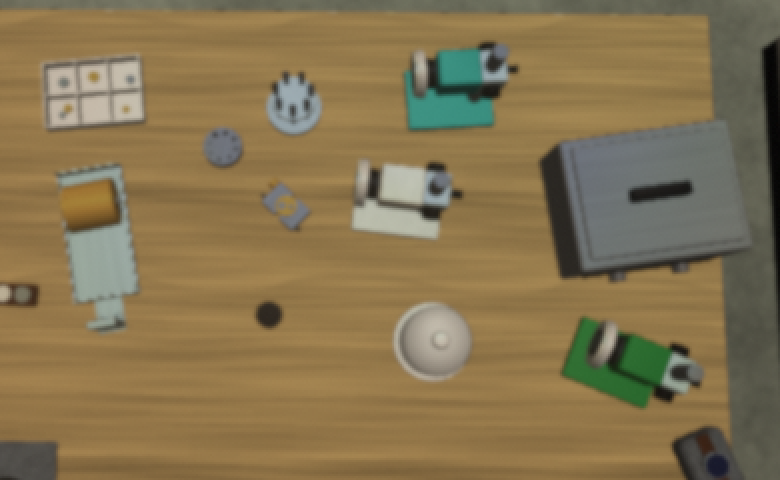

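```bash
python3 - <<'E'
from h import *
np.set_printoptions(precision=4,suppress=True)
def rect(P,m): 
    q=P[m][:,:2].astype(np.float32)*1000; return cv2.minAreaRect(q), m.sum()
for n in ['scene0','top0']:
    z=np.load(n+'.npz'); P=z['P']; im=z['im'].astype(int); X,Y,Z=P[...,0],P[...,1],P[...,2]
    print(n,'table z',np.median(Z[(X>.4)&(X<.7)&(Y>.05)&(Y<.15)]))
    reg=(X>.38)&(X<.75)&(Y>.14)&(Y<.33)
    m=reg&(Z>.07)&(X<.53); print('grip top',P[m].mean(0) if m.any() else 0,rect(P,m))
    m=reg&(Z>.05)&(X>.53); print('shell',rect(P,m),Z[m].max())
    grey=(abs(im[...,0]-im[...,2])<40)
    m=reg&grey&(Z>-.01)&(Z<.04)&(Y<.33); print('tray',rect(P,m))
    reg=(X>.5)&(X<.72)&(Y>-.36)&(Y<-.1)
    m=reg&(Z<.03)&grey&(im.sum(-1)>330); print('base',rect(P,m))
    m=reg&(Z>.07); print('head',rect(P,m), P[m].min(0),P[m].max(0))
    m=reg&(Z>.1)&(Y>-.165); print('ring',P[m].mean(0),rect(P,m))
E=np.linalg.inv(np.array(arm.calibration('wrist')['extrinsics'])); s=arm.get_state()
from scipy.spatial.transform import Rotation as R
T=R.from_quat(s['eef_rot']).as_matrix(); print('wrist cam in tool',T.T@(E[:3,3]-s['tcp_pos']));print(T.T@E[:3,:3], arm.calibration('wrist')['fovy']);print(T)
E
```

```text
scene0 table z -0.00012936970421650873
grip top [0.4256 0.223  0.0815] (((424.31549072265625, 224.26283264160156), (14.600226402282715, 43.57533264160156), 9.998456001281738), np.int64(78))
shell (((613.2364501953125, 257.1304931640625), (68.400390625, 86.70565032958984), 8.933856010437012), np.int64(644)) 0.08347027248014016
tray (((584.65869140625, 258.56585693359375), (346.6656188964844, 116.49007415771484), 10.224494934082031), np.int64(1696))
base (((644.9039306640625, -230.06521606445312), (150.0435028076172, 258.34600830078125), 0.0394786112010479), np.int64(1497))
head (((622.179931640625, -231.0574951171875), (156.39324951171875, 82.06871032714844), 87.27369689941406), np.int64(1581)) [ 0.58   -0.309   0.0701] [ 0.6661 -0.1517  0.242 ]
ring [ 0.6393 -0.1589  0.1663] (((631.867919921875, -159.5819854736328), (12.682479858398438, 65.48434448242188), 87.27369689941406), np.int64(121))
top0 table z -0.0008625604981554735
grip top [0.4177 0.2243 0.0849] (((418.2110290527344, 224.7691650390625), (12.383956909179688, 43.281471252441406), 10.210830688476562), np.int64(65))
shell (((
[... 236 characters left out ...]
8838), np.int64(1822))
base (((624.95458984375, -233.90072631835938), (153.16909790039062, 118.53191375732422), 83.3977279663086), np.int64(552))
head (((615.2965087890625, -227.71099853515625), (156.27610778808594, 82.70480346679688), 85.92081451416016), np.int64(1083)) [ 0.5712 -0.3054  0.1223] [ 0.656  -0.1477  0.2442]
ring [ 0.6177 -0.157   0.1734] (((622.2844848632812, -158.0501251220703), (16.313093185424805, 67.00389862060547), 85.92081451416016), np.int64(132))
wrist cam in tool [ 0.0774 -0.0001 -0.1424]
[[ 0.0002  0.9535  0.3015]
 [ 1.      0.0001 -0.001 ]
 [-0.001   0.3015 -0.9535]] 62.334927515467044
[[ 0.9644  0.2646 -0.    ]
 [ 0.2646 -0.9644  0.    ]
 [-0.     -0.     -1.    ]]
```

```bash
cat >> h.py <<'E'
from scipy.spatial.transform import Rotation as R
M=np.array([[0,1,0],[1,0,0],[0,0,-1.]])
def pose(pos,yaw,pitch=0):
    "tool pose from TCP position and tray-aligned yaw, pitch (rad, far end up)"
    return np.array(pos,float),R.from_euler('z',yaw)*R.from_euler('y',-pitch)*R.from_matrix(M)
def plan(start,end,n,grip=-1,prof='lin',nd=4,off=np.zeros(3)):
    """rows from start to end pose; off = tool-frame point that moves straight (e.g. the grip)"""
    s=np.arange(1,n+1)/n
    if prof=='smooth': s=s*s*s*(10-15*s+6*s*s)
    p,r=start; rows=[]; p0=p+r.apply(off); p1=end[0]+end[1].apply(off); rv=(end[1]*start[1].inv()).as_rotvec()
    for k in s:
        rt=R.from_rotvec(rv*k)*start[1]; pt=p0+(p1-p0)*k-rt.apply(off)
        d=np.round(r.inv().apply(pt-p),nd); w=np.round(np.degrees((r.inv()*rt).as_rotvec()),2)
        rows.append([*map(float,d),*map(float,w),grip]); p=p+r.apply(d); r=r*R.from_rotvec(np.radians(w))
    print(str(rows).replace(' ','').replace('-0.0,','0,').replace('.0,',',')); return p,r
def cur():
    s=arm.get_state(); return np.array(s['tcp_pos']),R.from_quat(s['eef_rot'])
E
python3 - <<'E'
from h import *
p,r=cur(); a=plan((p,r),(p+[0,0,.15],r),3)
plan(a,pose([.5,-.1,.42],0),14)
z=np.load('top0.npz')['P']; 
for n in ['top0','scene0']:
    P=np.load(n+'.npz')['P'];X,Y,Z=P[...,0],P[...,1],P[...,2]
    m=(X>.72)&(X<.86)&(Y>-.12)&(Y<.01)
    for h in (.03,.06,.08,.1): 
        k=m&(Z>h); print(n,h,k.sum(),P[k].min(0) if k.any() else '',P[k].max(0) if k.any() else '')
    m=(X>.2)&(X<.8)&(Y>-.75)&(Y<-.35); print('box',Z[m].max())
E
```

```text
[[0,0,-0.05,0,0,0,-1],[0,0,-0.05,0,0,0,-1],[0,0,-0.05,0,0,0,-1]]
[[0.0326,-0.0354,-0.0028,0,0,-5.33,-1],[0.0357,-0.0323,-0.0027,0,0,-5.34,-1],[0.0385,-0.0288,-0.0028,0,0,-5.33,-1],[0.0411,-0.0251,-0.0028,0,0,-5.33,-1],[0.0432,-0.0212,-0.0027,0,0,-5.33,-1],[0.045,-0.0171,-0.0028,0,0,-5.34,-1],[0.0464,-0.0128,-0.0028,0,0,-5.33,-1],[0.0474,-0.0085,-0.0027,0,0,-5.33,-1],[0.0479,-0.004,-0.0028,0,0,-5.33,-1],[0.0481,0.0005,-0.0028,0,0,-5.34,-1],[0.0479,0.0049,-0.0027,0,0,-5.33,-1],[0.0472,0.0094,-0.0028,0,0,-5.33,-1],[0.0461,0.0137,-0.0027,0,0,-5.33,-1],[0.0447,0.0179,-0.0028,0,0,-5.34,-1]]
top0 0.03 429 [ 0.73942297 -0.09157828  0.04131599] [ 0.81257823 -0.02172629  0.11789914]
top0 0.06 418 [ 0.73942297 -0.09157828  0.06016032] [ 0.81257823 -0.02193838  0.11789914]
top0 0.08 116 [ 0.74181546 -0.08813636  0.0801614 ] [ 0.80592748 -0.02588151  0.11789914]
top0 0.1 80 [ 0.74181546 -0.08813636  0.10090236] [ 0.80592748 -0.02678976  0.11789914]
box 0.6403935314595144
scene0 0.03 701 [ 0.74651338 -0.09572869  0.03066988] [ 0.81586456 -0.02468508  0.11496139]
scene0 0.06 664 [ 0.74651338 -0.09572869  0.06012361] [ 0.81586456 -0.02468508  0.11496139]
scene0 0.08 256 [ 0.74871577 -0.09097023  0.08020812] [ 0.81206308 -0.02760045  0.11496139]
scene0 0.1 141 [ 0.74871577 -0.09097023  0.10018036] [ 0.81206308 -0.02760045  0.11496139]
box 0.5664732581704632
```

>>> jog_arm(
  series=[
    [0, 0, -0.05, 0, 0, 0, -1],
    [0, 0, -0.05, 0, 0, 0, -1],
    [0, 0, -0.05, 0, 0, 0, -1],
    [0.0326, -0.0354, -0.0028, 0, 0, -5.33, -1],
    [0.0357, -0.0323, -0.0027, 0, 0, -5.34, -1],
    [0.0385, -0.0288, -0.0028, 0, 0, -5.33, -1],
    [0.0411, -0.0251, -0.0028, 0, 0, -5.33, -1],
    [0.0432, -0.0212, -0.0027, 0, 0, -5.33, -1],
    [0.045, -0.0171, -0.0028, 0, 0, -5.34, -1],
    [0.0464, -0.0128, -0.0028, 0, 0, -5.33, -1],
    [0.0474, -0.0085, -0.0027, 0, 0, -5.33, -1],
    [0.0479, -0.004, -0.0028, 0, 0, -5.33, -1],
    [0.0481, 0.0005, -0.0028, 0, 0, -5.34, -1],
    [0.0479, 0.0049, -0.0027, 0, 0, -5.33, -1],
    [0.0472, 0.0094, -0.0028, 0, 0, -5.33, -1],
    [0.0461, 0.0137, -0.0027, 0, 0, -5.33, -1],
    [0.0447, 0.0179, -0.0028, 0, 0, -5.34, -1],
    [0, 0, 0, 0, 0, 0, -1],
  ],
)

```text
time: 3.35
tcp_pos: [0.5012, -0.0962, 0.4204]
eef_rot: [0.705, 0.71, 0.001, 0.0]
wrist_force: [0.0, -1.0, -0.3]
width: 0.0855
grasp_force: 0.0
```

```bash
python3 - <<'E'
from h import *
np.set_printoptions(precision=4,suppress=True)
im,d,P,c=shot('wrist','w1'); X,Y,Z=P[...,0],P[...,1],P[...,2]; im=im.astype(int)
print(arm.get_state()['tcp_pos'],np.linalg.inv(np.array(c['extrinsics']))[:3,3])
for r in arm.search_frame('camera','wrist')[:2]: print(r)
reg=(X>.5)&(X<.74)&(Y>-.36)&(Y<-.1)
grey=(abs(im[...,0]-im[...,2])<40)
for lo,hi in [(.002,.02),(.09,.26),(.17,.26)]:
    m=reg&(Z>lo)&(Z<hi)&(grey if lo<.01 else True); print(lo,m.sum(),cv2.minAreaRect(P[m][:,:2].astype(np.float32)*1000),P[m].min(0),P[m].max(0))
m=reg&(Z>.1)&(Y>-.175)
for y in np.arange(-.175,-.13,.004):
    k=m&(Y>y)&(Y<y+.004); 
    if k.any(): print(round(y,3),k.sum(),X[k].min(),X[k].max(),Z[k].max())
print('table',np.median(Z[(X>.4)&(X<.55)&(Y>-.2)&(Y<-.05)&(Z<.03)]))
plan(cur(),pose([.5,.2,.38],.175),7)
E
```

```text
[ 0.5003 -0.0986  0.4201] [ 0.5009 -0.0193  0.5629]
{'bbox': [354.3, 179.0, 93.5, 151.4], 'score': 0.91}
{'bbox': [232.8, 338.3, 60.1, 43.6], 'score': 0.87}
0.002 2414 ((620.14306640625, -225.92288208007812), (138.28750610351562, 98.74545288085938), 83.56924438476562) [ 0.5653 -0.2946  0.0097] [ 0.6759 -0.153   0.0195]
0.09 5185 ((615.6505126953125, -228.25540161132812), (157.45310974121094, 70.21404266357422), 80.03898620605469) [ 0.5746 -0.3083  0.1152] [ 0.6629 -0.1495  0.2408]
0.17 3549 ((622.801025390625, -220.21331787109375), (136.8720245361328, 59.44389724731445), 85.11457824707031) [ 0.5901 -0.2873  0.17  ] [ 0.6575 -0.1505  0.2408]
-0.175 73 0.6035739746075383 0.655536164463526 0.17462585497352529
-0.171 41 0.6119837686141009 0.6593576902471248 0.1857049725723634
-0.167 136 0.5925937801876885 0.6610312647551295 0.18660413688837124
-0.163 182 0.592211789548521 0.6628972237873336 0.18693254483842275
-0.159 289 0.5924758534617928 0.6626216473849441 0.18558593341863733
-0.155 449 0.5936548495447274 0.6495814413344244 0.1848068216608182
-0.151 134 0.5952509280428552 0.6246283206600022 0.17713740557728025
table -0.00022691052598022843
[[0.0429,0,0.0057,0,0,-1.43,-1],[0.0428,0.0012,0.0057,-0.01,0.01,-1.43,-1],[0.0428,0.0021,0.0057,0,0,-1.43,-1],[0.0428,0.0033,0.0056,0,0,-1.43,-1],[0.0426,0.0043,0.0057,-0.01,0,-1.43,-1],[0.0426,0.0054,0.0057,0,0.01,-1.43,-1],[0.0423,0.0064,0.0057,0,0,-1.43,-1]]
```

View pics/w1.png

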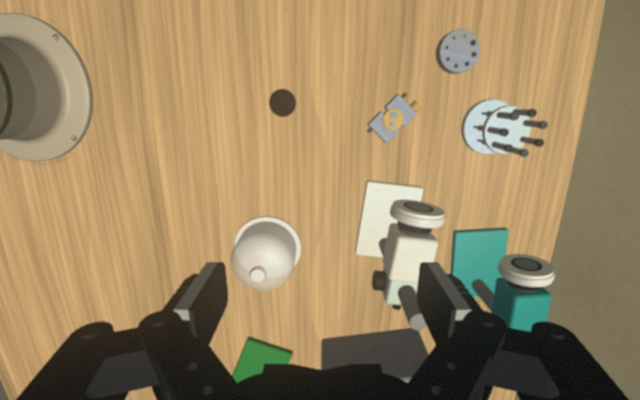

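>>> jog_arm(
  series=[
    [0.0429, 0, 0.0057, 0, 0, -1.43, -1],
    [0.0428, 0.0012, 0.0057, 0, 0, -1.43, -1],
    [0.0428, 0.0021, 0.0057, 0, 0, -1.43, -1],
    [0.0428, 0.0033, 0.0056, 0, 0, -1.43, -1],
    [0.0426, 0.0043, 0.0057, 0, 0, -1.43, -1],
    [0.0426, 0.0054, 0.0057, 0, 0, -1.43, -1],
    [0.0423, 0.0064, 0.0057, 0, 0, -1.43, -1],
    [0, 0, 0, 0, 0, 0, -1],
    [0, 0, 0, 0, 0, 0, -1],
  ],
)

```text
time: 4.58
tcp_pos: [0.5005, 0.1983, 0.3799]
eef_rot: [0.644, 0.765, -0.001, 0.0]
wrist_force: [0.3, 0.5, -0.5]
width: 0.0857
grasp_force: 0.0
```

```bash
python3 - <<'E'
from h import *
np.set_printoptions(precision=4,suppress=True)
im,d,P,c=shot('wrist','w2'); X,Y,Z=P[...,0],P[...,1],P[...,2]; im=im.astype(int)
print(arm.get_state()['tcp_pos'])
for q in ('grip','shell'):
  for r in arm.search_frame(q,'wrist')[:2]: print(q,r)
reg=(X>.38)&(X<.75)&(Y>.14)&(Y<.36)
grey=(abs(im[...,0]-im[...,2])<40)
for lo,hi,x0,x1 in [(.05,.1,.38,.46),(.075,.1,.38,.46),(.05,.1,.53,.75),(.002,.035,.45,.75)]:
    m=reg&(Z>lo)&(Z<hi)&(X>x0)&(X<x1)&(grey if lo<.01 else True); m=cv2.morphologyEx(m.astype(np.uint8),cv2.MORPH_OPEN,np.ones((3,3)))>0
    print(lo,m.sum(),cv2.minAreaRect(P[m][:,:2].astype(np.float32)*1000),P[m].mean(0),P[m].max(0))
E
```

```text
[0.5006 0.198  0.38  ]
grip {'bbox': [262.2, 87.0, 189.2, 69.3], 'score': 0.69}
shell {'bbox': [373.5, 92.7, 60.8, 63.9], 'score': 0.58}
0.05 420 ((421.99639892578125, 227.07949829101562), (12.371109962463379, 42.15911102294922), 11.10366439819336) [0.4236 0.228  0.0813] [0.4312 0.2482 0.089 ]
0.075 337 ((421.8882141113281, 227.06314086914062), (12.261558532714844, 42.12427520751953), 10.785262107849121) [0.4227 0.2276 0.0857] [0.4312 0.2482 0.089 ]
0.05 3171 ((608.8997802734375, 258.89752197265625), (74.41040802001953, 81.84854125976562), 11.04033088684082) [0.6033 0.2591 0.0727] [0.6504 0.3039 0.0823]
0.002 7651 ((600.1190185546875, 272.1028747558594), (174.1448974609375, 300.0052795410156), 89.74903869628906) [0.5653 0.2582 0.0076] [0.75   0.3598 0.0303]
```

View pics/w2.png

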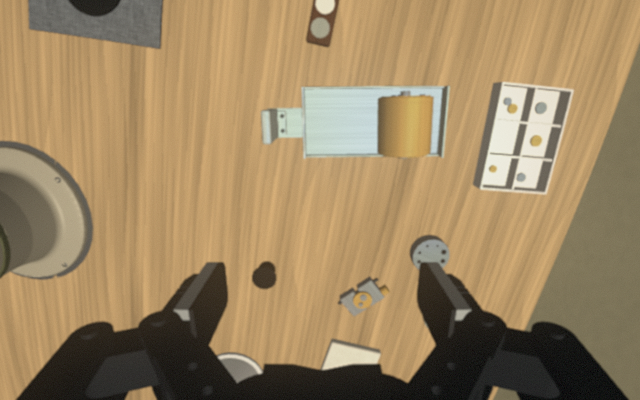

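```bash
python3 - <<'E'
from h import *
a=plan(cur(),pose([.422,.2265,.16],.186),6)
a=plan(a,pose([.422,.2265,.046],.186),5)
E
```

```text
[[0.0069,-0.0121,0.0367,0,0.01,-0.13,-1],[0.0069,-0.0121,0.0367,0,0.01,-0.14,-1],[0.007,-0.0121,0.0367,0,0,-0.13,-1],[0.007,-0.0121,0.0367,0.01,0.01,-0.14,-1],[0.007,-0.012,0.0367,0,0.01,-0.13,-1],[0.007,-0.012,0.0367,0,0.01,-0.14,-1]]
[[0,0,0.0228,0,0,0,-1],[0,0,0.0228,0,0,0,-1],[0,0,0.0228,0,0,0,-1],[0,0,0.0228,0,0,0,-1],[0,0,0.0228,0,0,0,-1]]
```

>>> jog_arm(
  series=[
    [0.007, -0.0121, 0.0367, 0, 0, -0.13, -1],
    [0.007, -0.0121, 0.0367, 0, 0.02, -0.14, -1],
    [0.007, -0.0121, 0.0367, 0, 0, -0.13, -1],
    [0.007, -0.0121, 0.0367, 0, 0.02, -0.14, -1],
    [0.007, -0.012, 0.0367, 0, 0, -0.13, -1],
    [0.007, -0.012, 0.0367, 0, 0.02, -0.14, -1],
    [0, 0, 0.0228, 0, 0, 0, -1],
    [0, 0, 0.0228, 0, 0, 0, -1],
    [0, 0, 0.0228, 0, 0, 0, -1],
    [0, 0, 0.0228, 0, 0, 0, -1],
    [0, 0, 0.0228, 0, 0, 0, -1],
    [0, 0, 0, 0, 0, 0, -1],
    [0, 0, 0, 0, 0, 0, -1],
  ],
)

```text
time: 6.35
tcp_pos: [0.4218, 0.2283, 0.0466]
eef_rot: [0.638, 0.77, 0.001, -0.0]
wrist_force: [-0.4, 0.5, 1.3]
width: 0.0855
grasp_force: 0.0
```

```bash
python3 - <<'E'
from h import *
im,d,P,c=shot('wrist','w3'); s=arm.get_state(); print(s['tcp_pos'],R.from_quat(s['eef_rot']).as_matrix().round(4),s['wrist_force'])
X,Y,Z=P[...,0],P[...,1],P[...,2]
m=(Z>.08)&(Z<.092)&(abs(X-.422)<.03)&(abs(Y-.227)<.04);print(m.sum(),cv2.minAreaRect(P[m][:,:2].astype(np.float32)*1000))
E
```

```text
[0.42195131 0.22847673 0.04680491] [[-1.871e-01  9.823e-01  8.000e-04]
 [ 9.823e-01  1.871e-01  1.500e-03]
 [ 1.300e-03  1.100e-03 -1.000e+00]] [ 0.64498007 -1.03484208  0.08582832]
3204 ((421.39581298828125, 227.60702514648438), (11.817790031433105, 44.17131805419922), 11.195091247558594)
```

View pics/w3.png

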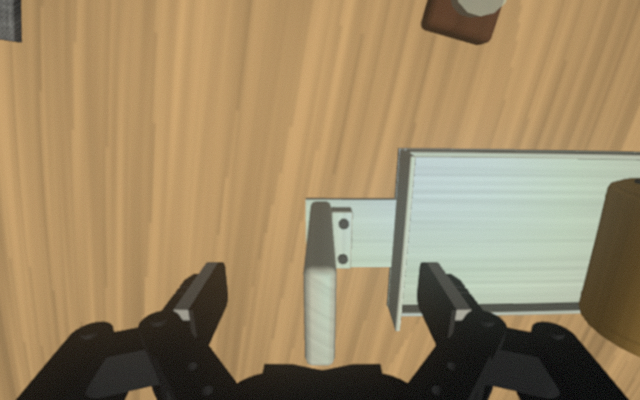

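>>> jog_arm(
  series=[
    [0, 0, 0, 0, 0, 0, -0.6],
    [0, 0, 0, 0, 0, 0, -0.2],
    [0, 0, 0, 0, 0, 0, 0.2],
    [0, 0, 0, 0, 0, 0, 0.5],
    [0, 0, 0, 0, 0, 0, 0.7],
    [0, 0, 0, 0, 0, 0, 1],
    [0, 0, 0, 0, 0, 0, 1],
    [0, 0, 0, 0, 0, 0, 1],
  ],
)

```text
time: 7.4
tcp_pos: [0.4212, 0.2285, 0.046]
eef_rot: [0.637, 0.771, 0.0, -0.0]
wrist_force: [-2.0, -0.2, 4.6]
width: 0.0113
grasp_force: 59.0
```

```bash
cat >> h.py <<'E'
def track(tag):
    "floor slope of the tray and shell position, from the wrist camera, in the tool frame at the time"
    s=arm.get_state(); im,d,P,c=shot('wrist',tag); r=R.from_quat(s['eef_rot']); t=np.array(s['tcp_pos'])
    Q=(P.reshape(-1,3)-t)@r.as_matrix()  # tool frame: x=tray y, y=tray x, z down
    W=P.reshape(-1,3); I=im.reshape(-1,3).astype(int); ok=(d.reshape(-1)>0)
    fl=ok&(abs(Q[:,0])<.035)&(Q[:,1]>.06)&(Q[:,1]<.13)&(abs(Q[:,2]-.042)<.02)&(abs(I[:,0]-I[:,2])<40)
    A=W[fl]; ex=r.as_matrix()[:,1]; ex=ex[:2]/np.linalg.norm(ex[:2]); u=(A[:,:2]-t[:2])@ex
    for _ in range(3):
        k=np.polyfit(u,A[:,2],1); g=abs(A[:,2]-np.polyval(k,u))<.003; u,A=u[g],A[g]
    sh=ok&(abs(Q[:,0])<.033)&(Q[:,1]>.07)&(Q[:,1]<.28)&(Q[:,2]<.03)&(Q[:,2]>-.06)&(I[:,0]-I[:,2]>25)
    B=Q[sh]; out=None
    if len(B)>50:  # fit circle of radius 38 in (y,z)
        from scipy.optimize import least_squares
        f=lambda p:np.hypot(B[:,1]-p[0],B[:,2]-p[1])-.038
        o=least_squares(f,[B[:,1].min()+.038,.004],loss='soft_l1',f_scale=.002); out=o.x
    print(tag,'t',round(s['time'],2),'tcp',np.round(t,4),'slope',np.round(k[0],4),'z@grip',np.round(k[1],4),len(A),'shell(tray x)',None if out is None else np.round((out-[.15,0])*1000,1),len(B),'toolpitch',np.round(r.as_matrix()[2,1],4),'F',np.round(s['wrist_force'],1),s['width'])
E
python3 -c "
from h import *
track('w4')"
```

```text
w4 t 7.4 tcp [0.4212 0.2285 0.046 ] slope -0.0004 z@grip 0.0038 11904 shell(tray x) [40.5  4.5] 5761 toolpitch -0.0002 F [-2.  -0.2  4.6] 0.01129687568727757
```

>>> jog_arm(
  series=[
    [0, 0, 0, -0.4, 0, 0, 1],
    [0, 0, -0.0005, -0.4, 0, 0, 1],
    [0, 0, -0.001, -0.4, 0, 0, 1],
    [0, 0, -0.0015, -0.4, 0, 0, 1],
    [0, 0, -0.002, 0, 0, 0, 1],
  ],
)

```text
time: 8.07
tcp_pos: [0.421, 0.2285, 0.0509]
eef_rot: [0.637, 0.771, 0.011, 0.009]
wrist_force: [0.1, 0.4, -7.2]
width: 0.0115
grasp_force: 58.5
```

```bash
python3 -c "
from h import *
track('w5')"
```

```text
w5 t 8.07 tcp [0.421  0.2285 0.0509] slope 0.0194 z@grip 0.0086 11774 shell(tray x) [38.6  6.1] 6319 toolpitch 0.0275 F [ 0.1  0.4 -7.2] 0.011528690428126532
```

>>> jog_arm(
  series=[
    [0, 0, -0.003, 0, 0, 0, 1],
    [0, 0, -0.003, 0, 0, 0, 1],
  ],
)

```text
time: 8.38
tcp_pos: [0.4211, 0.2284, 0.0572]
eef_rot: [0.637, 0.771, 0.011, 0.008]
wrist_force: [-0.1, -0.3, -6.1]
width: 0.0119
grasp_force: 58.6
```

```bash
python3 -c "
from h import *
track('w6');track('w6b')"
```

```text
w6 t 8.38 tcp [0.4211 0.2284 0.0572] slope 0.0203 z@grip 0.0148 11804 shell(tray x) [32.2  6. ] 7655 toolpitch 0.0278 F [-0.1 -0.3 -6.1] 0.011881617263865172
w6b t 8.43 tcp [0.4213 0.2285 0.0575] slope 0.0207 z@grip 0.0152 11768 shell(tray x) [30.6  5.9] 8006 toolpitch 0.0283 F [-0.1 -0.  -5.2] 0.011545262377928337
```

>>> jog_arm(
  series=[
    [0, 0, -0.004, 0, 0, 0, 1],
    [0, 0, -0.004, 0.35, 0, 0, 1],
    [0, 0, -0.004, 0.35, 0, 0, 1],
    [0, 0, -0.004, 0.4, 0, 0, 1],
  ],
)

```text
time: 8.98
tcp_pos: [0.4208, 0.2284, 0.0733]
eef_rot: [0.637, 0.771, 0.004, 0.002]
wrist_force: [-0.4, -0.4, -5.6]
width: 0.0118
grasp_force: 58.8
```

```bash
python3 -c "
from h import *
track('w7');track('w7b')"
```

```text
w7 t 8.97 tcp [0.4208 0.2284 0.0733] slope 0.0009 z@grip 0.031 11796 shell(tray x) [7.4 5.7] 13583 toolpitch 0.0083 F [-0.4 -0.4 -5.6] 0.01181817928193768
w7b t 9.03 tcp [0.4211 0.2284 0.0736] slope 0.0018 z@grip 0.0313 11791 shell(tray x) [5.3 5.5] 14086 toolpitch 0.0086 F [-0.2  0.3 -6.4] 0.01081214509850607
```

>>> jog_arm(
  series=[
    [0, 0, -0.004, 0.45, 0, 0, 1],
    [0, 0, -0.004, 0, 0, 0, 1],
    [0, 0, -0.004, 0, 0, 0, 1],
    [0, 0, -0.003, -0.2, 0, 0, 1],
    [0, 0, -0.002, -0.2, 0, 0, 1],
  ],
)

```text
time: 9.7
tcp_pos: [0.4207, 0.2283, 0.0902]
eef_rot: [0.637, 0.771, 0.003, 0.002]
wrist_force: [-0.2, 0.8, -6.6]
width: 0.011
grasp_force: 58.7
```

```bash
python3 -c "
from h import *
track('w8');track('w8b')"
```

```text
w8 t 9.7 tcp [0.4207 0.2283 0.0902] slope 0.001 z@grip 0.0479 11516 shell(tray x) [-1.7  5.5] 15964 toolpitch 0.0082 F [-0.2  0.8 -6.6] 0.010979610011619623
w8b t 9.75 tcp [0.4207 0.2284 0.0903] slope 0.0013 z@grip 0.0481 11495 shell(tray x) [-1.8  5.5] 15970 toolpitch 0.0085 F [-0.8 -0.1 -5.6] 0.011261413423721894
```

```bash
python3 - <<'E'
from h import *
p,r=cur(); off=np.array([0,.148,.0055]); pt=0.0083
a=plan((p,r),pose(p+[0,0,.08],np.arctan2(r.as_matrix()[1,1],r.as_matrix()[0,1]),pt),14,1,'smooth')
plan(a,pose([.4827,-.0343,a[0][2]],-.112,pt),56,1,'smooth',off=off)
E
```

```text
[[0,0,-0.0003,0,0,0,1],[0,0,-0.0016,0,0,0,1],[0,0,-0.0037,0,0,0,1],[0,0.0001,-0.006,0,-0.01,0,1],[0,0.0001,-0.0081,0,0,0,1],[0,0,-0.0097,0,-0.01,0,1],[0,0.0001,-0.0106,0,-0.01,0,1],[0,0.0001,-0.0106,0,-0.01,0,1],[0,0.0001,-0.0097,0,0,0,1],[0,0.0001,-0.0081,0,-0.01,0,1],[0,0,-0.006,0,0,0,1],[0,0,-0.0037,0,-0.01,0,1],[0,0.0001,-0.0016,0,0,0,1],[0,0,-0.0003,0,0,0,1]]
[[0,0,0,0,0,0,1],[-0.0001,0,0,0,0,0.01,1],[-0.0003,0,0,0,0,0.01,1],[-0.0005,0,0,0,0,0.04,1],[-0.0008,0,0,0,0,0.05,1],[-0.0011,0.0001,0,0,0,0.07,1],[-0.0015,0,0,0,0,0.1,1],[-0.002,0,0,0,0,0.12,1],[-0.0023,0.0001,0,0,0,0.15,1],[-0.0029,0.0001,0,0,-0.01,0.19,1],[-0.0033,0.0001,0,0,0,0.21,1],[-0.0039,0.0001,0,0,0,0.25,1],[-0.0043,0.0002,0,0,0,0.28,1],[-0.0048,0.0003,0,0,0,0.31,1],[-0.0053,0.0003,0,0,-0.01,0.34,1],[-0.0058,0.0003,0,0,0,0.37,1],[-0.0062,0.0004,0,0,0,0.4,1],[-0.0066,0.0006,0,0,-0.01,0.42,1],[-0.0071,0.0006,0,0,0,0.45,1],[-0.0074,0.0007,0,0,0,0.48,1],[-0.0077,0.0008,0,0,-0.01,0.5,1],[-0.008,0.0009,0,0,0,0.51,1],[-0.0083,0.0011,0.0001,0,-0.01,0.54,1],[-0.0084,0.0011,0,0,0,0.55,1],[-0.0087,0.0013,0,0,-0.01,0.56,1],[-
[... 246 characters left out ...]
.54,1],[-0.0081,0.0021,0,0,-0.01,0.54,1],[-0.0078,0.0021,0,0,0,0.51,1],[-0.0075,0.0021,0,0,-0.01,0.5,1],[-0.0072,0.0021,0.0001,0,0,0.48,1],[-0.0068,0.002,0,0,0,0.45,1],[-0.0063,0.002,0,0,-0.01,0.43,1],[-0.006,0.0019,0,0,0,0.4,1],[-0.0055,0.0018,0,0,0,0.37,1],[-0.0051,0.0018,0,0,-0.01,0.34,1],[-0.0046,0.0015,0.0001,0,0,0.31,1],[-0.0041,0.0015,0,0,0,0.27,1],[-0.0037,0.0013,0,0,0,0.25,1],[-0.0031,0.0012,0,0,0,0.21,1],[-0.0027,0.001,0,0,-0.01,0.19,1],[-0.0023,0.0008,0,0,0,0.15,1],[-0.0018,0.0007,0,0,0,0.12,1],[-0.0015,0.0005,0,0,0,0.1,1],[-0.001,0.0004,0,0,0,0.07,1],[-0.0008,0.0003,0,0,0,0.06,1],[-0.0004,0.0002,0,0,0,0.03,1],[-0.0003,0.0001,0,0,0,0.01,1],[-0.0001,0,0,0,0,0.01,1],[0,0,0,0,0,0,1]]
```

>>> jog_arm(
  series=[
    [0, 0, -0.0003, 0, 0, 0, 1],
    [0, 0, -0.0016, 0, 0, 0, 1],
    [0, 0, -0.0037, 0, 0, 0, 1],
    [0, 0, -0.006, 0, 0, 0, 1],
    [0, 0, -0.0081, 0, 0, 0, 1],
    [0, 0, -0.0097, 0, 0, 0, 1],
    [0, 0.0001, -0.0106, 0, 0, 0, 1],
    [0, 0.0001, -0.0106, 0, 0, 0, 1],
    [0, 0.0001, -0.0097, 0, 0, 0, 1],
    [0, 0.0001, -0.0081, 0, 0, 0, 1],
    [0, 0, -0.006, 0, 0, 0, 1],
    [0, 0, -0.0037, 0, 0, 0, 1],
    [0, 0, -0.0016, 0, 0, 0, 1],
    [0, 0, -0.0003, 0, 0, 0, 1],
  ],
)

```text
time: 11.55
tcp_pos: [0.4204, 0.2282, 0.1699]
eef_rot: [0.637, 0.771, 0.003, 0.002]
wrist_force: [-0.9, 0.3, -6.3]
width: 0.0116
grasp_force: 58.6
```

```bash
python3 -c "
from h import *
track('w9');track('w9b')"
```

```text
w9 t 11.55 tcp [0.4204 0.2282 0.1699] slope 0.0004 z@grip 0.1276 11497 shell(tray x) [-1.8  5.5] 16011 toolpitch 0.0076 F [-0.9  0.3 -6.3] 0.011572128746783485
w9b t 11.6 tcp [0.4204 0.2282 0.1698] slope 0.0001 z@grip 0.1276 11504 shell(tray x) [-1.8  5.5] 16000 toolpitch 0.0075 F [-0.4 -0.1 -5.7] 0.011104608984490635
```

>>> jog_arm(
  series=[
    [-0.0001, 0, 0, 0, 0, 0.01, 1],
    [-0.0003, 0, 0, 0, 0, 0.01, 1],
    [-0.0005, 0, 0, 0, 0, 0.04, 1],
    [-0.0008, 0, 0, 0, 0, 0.05, 1],
    [-0.0011, 0.0001, 0, 0, 0, 0.07, 1],
    [-0.0015, 0, 0, 0, 0, 0.1, 1],
    [-0.002, 0, 0, 0, 0, 0.12, 1],
    [-0.0023, 0.0001, 0, 0, 0, 0.15, 1],
    [-0.0029, 0.0001, 0, 0, 0, 0.19, 1],
    [-0.0033, 0.0001, 0, 0, 0, 0.21, 1],
    [-0.0039, 0.0001, 0, 0, 0, 0.25, 1],
    [-0.0043, 0.0002, 0, 0, 0, 0.28, 1],
    [-0.0048, 0.0003, 0, 0, 0, 0.31, 1],
    [-0.0053, 0.0003, 0, 0, 0, 0.34, 1],
    [-0.0058, 0.0003, 0, 0, 0, 0.37, 1],
    [-0.0062, 0.0004, 0, 0, 0, 0.4, 1],
    [-0.0066, 0.0006, 0, 0, 0, 0.42, 1],
    [-0.0071, 0.0006, 0, 0, 0, 0.45, 1],
    [-0.0074, 0.0007, 0, 0, 0, 0.48, 1],
  ],
)

```text
time: 14.02
tcp_pos: [0.4347, 0.1629, 0.1699]
eef_rot: [0.666, 0.746, 0.003, 0.002]
wrist_force: [-0.1, -0.8, -5.4]
width: 0.0115
grasp_force: 58.7
```

```bash
python3 -c "
from h import *
track('wa')"
```

```text
wa t 14.03 tcp [0.4347 0.1629 0.1699] slope 0.0008 z@grip 0.1276 11481 shell(tray x) [-1.8  5.5] 15989 toolpitch 0.0077 F [-0.1 -0.8 -5.4] 0.011538678742877798
```

>>> jog_arm(
  series=[
    [-0.0077, 0.0008, 0, 0, 0, 0.5, 1],
    [-0.008, 0.0009, 0, 0, 0, 0.51, 1],
    [-0.0083, 0.0011, 0, 0, 0, 0.54, 1],
    [-0.0084, 0.0011, 0, 0, 0, 0.55, 1],
    [-0.0087, 0.0013, 0, 0, 0, 0.56, 1],
    [-0.0088, 0.0014, 0, 0, 0, 0.56, 1],
    [-0.0088, 0.0016, 0, 0, 0, 0.58, 1],
    [-0.0089, 0.0016, 0, 0, 0, 0.58, 1],
    [-0.0088, 0.0017, 0, 0, 0, 0.57, 1],
    [-0.0088, 0.0019, 0, 0, 0, 0.58, 1],
    [-0.0087, 0.0019, 0, 0, 0, 0.57, 1],
    [-0.0085, 0.002, 0, 0, 0, 0.56, 1],
    [-0.0084, 0.002, 0, 0, 0, 0.54, 1],
    [-0.0081, 0.0021, 0, 0, 0, 0.54, 1],
    [-0.0078, 0.0021, 0, 0, 0, 0.51, 1],
    [-0.0075, 0.0021, 0, 0, 0, 0.5, 1],
    [-0.0072, 0.0021, 0, 0, 0, 0.48, 1],
    [-0.0068, 0.002, 0, 0, 0, 0.45, 1],
    [-0.0063, 0.002, 0, 0, 0, 0.43, 1],
    [-0.006, 0.0019, 0, 0, 0, 0.4, 1],
  ],
)

```text
time: 16.58
tcp_pos: [0.4727, 0.0032, 0.1698]
eef_rot: [0.731, 0.682, 0.004, 0.002]
wrist_force: [-0.5, -0.3, -6.9]
width: 0.0113
grasp_force: 58.7
```

>>> jog_arm(
  series=[
    [-0.0055, 0.0018, 0, 0, 0, 0.37, 1],
    [-0.0051, 0.0018, 0, 0, 0, 0.34, 1],
    [-0.0046, 0.0015, 0, 0, 0, 0.31, 1],
    [-0.0041, 0.0015, 0, 0, 0, 0.27, 1],
    [-0.0037, 0.0013, 0, 0, 0, 0.25, 1],
    [-0.0031, 0.0012, 0, 0, 0, 0.21, 1],
    [-0.0027, 0.001, 0, 0, 0, 0.19, 1],
    [-0.0023, 0.0008, 0, 0, 0, 0.15, 1],
    [-0.0018, 0.0007, 0, 0, 0, 0.12, 1],
    [-0.0015, 0.0005, 0, 0, 0, 0.1, 1],
    [-0.001, 0.0004, 0, 0, 0, 0.07, 1],
    [-0.0008, 0.0003, 0, 0, 0, 0.06, 1],
    [-0.0004, 0.0002, 0, 0, 0, 0.03, 1],
    [-0.0003, 0.0001, 0, 0, 0, 0.01, 1],
    [-0.0001, 0, 0, 0, 0, 0.01, 1],
    [0, 0, 0, 0, 0, 0, 1],
  ],
)

```text
time: 18.58
tcp_pos: [0.4824, -0.0344, 0.1698]
eef_rot: [0.746, 0.666, 0.004, 0.002]
wrist_force: [0.3, -0.1, -6.7]
width: 0.0114
grasp_force: 58.7
```

```bash
python3 - <<'E'
from h import *
np.set_printoptions(precision=4,suppress=True)
track('wb')
p,r=cur(); print(np.arctan2(r.as_matrix()[1,1],r.as_matrix()[0,1]),'shell est',p+r.apply([0,.148,.0055]))
for n in ['scene','top']:
    im,d,P,c=shot(n,n+'1'); X,Y,Z=P[...,0],P[...,1],P[...,2]; im=im.astype(int)
    m=(im[...,0]-im[...,2]>25)&(Z>.14)&(Z<.24)&(abs(X-.63)<.08)&(abs(Y+.05)<.08)
    m=cv2.morphologyEx(m.astype(np.uint8),cv2.MORPH_OPEN,np.ones((3,3)))>0
    print(n,m.sum(),cv2.minAreaRect(P[m][:,:2].astype(np.float32)*1000),Z[m].max())
    m=(abs(X-.627)<.06)&(Y>-.175)&(Y<-.13)&(Z>.1); print('ring',P[m].min(0),P[m].max(0))
a=cv2.imread('pics/scene1.png')[150:310,200:420]; cv2.imwrite('pics/sc1.png',cv2.resize(a,None,fx=3.6,fy=3.6,interpolation=3))
E
```

```text
wb t 18.57 tcp [ 0.4824 -0.0344  0.1698] slope 0.0 z@grip 0.1275 11475 shell(tray x) [-1.9  5.4] 16017 toolpitch 0.0071 F [ 0.3 -0.1 -6.7] 0.011420712937939434
-0.11211898264834354 shell est [ 0.6295 -0.0509  0.1653]
scene 862 ((636.8689575195312, -58.203765869140625), (85.9839859008789, 64.89967346191406), 83.72541809082031) 0.20639792443973148
ring [ 0.5996 -0.175   0.1153] [ 0.6656 -0.1517  0.1872]
top 684 ((625.7543334960938, -56.66199493408203), (83.54871368408203, 73.3739242553711), 85.32514953613281) 0.20849224250709475
ring [ 0.5888 -0.1742  0.1193] [ 0.657 -0.148  0.189]
```

View pics/sc1.png

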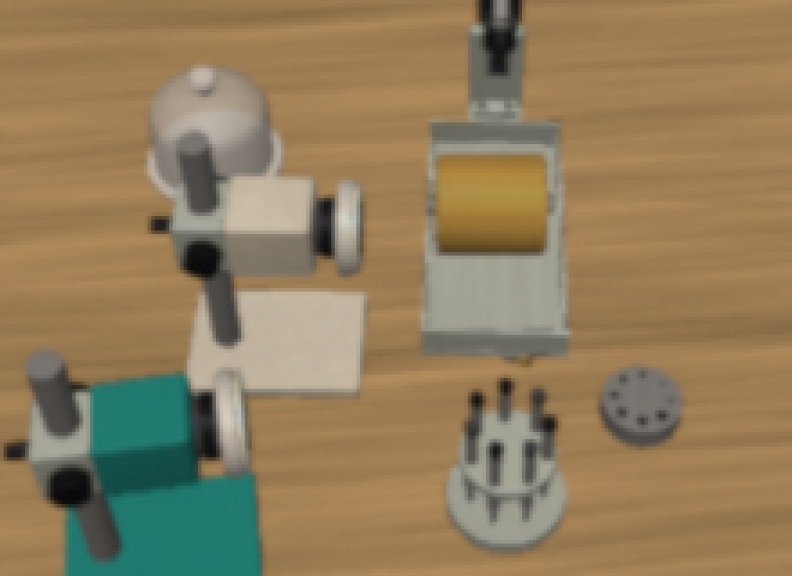

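View pics/wb.png

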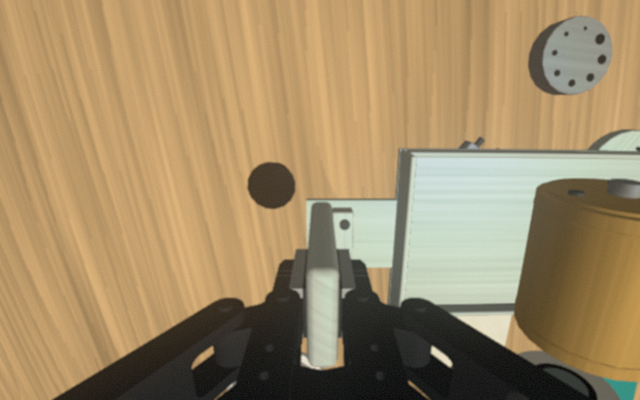

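>>> jog_arm(
  series=[
    [0, 0, 0.0003, 0, 0, 0, 1],
    [0, 0, 0.0009, 0, 0, 0, 1],
    [0, 0, 0.0015, 0, 0, 0, 1],
    [0, 0, 0.0018, 0, 0, 0, 1],
    [0, 0, 0.0018, 0, 0, 0, 1],
    [0, 0, 0.0015, 0, 0, 0, 1],
    [0, 0, 0.0009, 0, 0, 0, 1],
    [0, 0, 0.0003, 0, 0, 0, 1],
    [0, 0, 0, 0, 0, 0, 1],
    [0, 0, 0, 0, 0, 0, 1],
    [0, 0, 0, 0, 0, 0, 1],
    [0, 0, 0, 0, 0, 0, 1],
  ],
)

```text
time: 20.23
tcp_pos: [0.4825, -0.0344, 0.1608]
eef_rot: [0.746, 0.666, 0.004, 0.002]
wrist_force: [0.0, 0.5, -6.6]
width: 0.0111
grasp_force: 58.7
```

```bash
python3 -c "
from h import *
track('wc')"
```

```text
wc t 20.23 tcp [ 0.4825 -0.0344  0.1608] slope 0.0002 z@grip 0.1185 11484 shell(tray x) [-1.9  5.4] 16018 toolpitch 0.0072 F [ 0.   0.5 -6.6] 0.011132139501748637
```

>>> jog_arm(
  series=[
    [0, 0, 0, 0, 0, 0, 1],
    [0, 0, 0, 0, 0, 0, 1],
    [0, 0, 0, 0, 0, 0, 1],
    [0, 0, 0, 0, 0, 0, 1],
    [0, 0, 0, 0, 0, 0, 1],
    [0, 0, 0, 0, 0, 0, 1],
    [0, 0, 0, 0, 0, 0, 1],
    [0, 0, 0, 0, 0, 0, 1],
    [0, 0, 0, 0, 0, 0, 1],
    [0, 0, 0, 0, 0, 0, 1],
    [0, 0, 0, 0, 0, 0, 1],
    [0, 0, 0, 0, 0, 0, 1],
    [0, 0, 0, 0, 0, 0, 1],
    [0, 0, 0, 0, 0, 0, 1],
    [0, 0, 0, 0, 0, 0, 1],
    [0, 0, 0, 0, 0, 0, 1],
    [0, 0, 0, 0, 0, 0, 1],
    [0, 0, 0, 0, 0, 0, 1],
    [0, 0, 0, 0, 0, 0, 1],
    [0, 0, 0, 0, 0, 0, 1],
  ],
)

```text
time: 22.78
tcp_pos: [0.4825, -0.0344, 0.1608]
eef_rot: [0.746, 0.666, 0.004, 0.002]
wrist_force: [0.2, -0.1, -6.7]
width: 0.0114
grasp_force: 58.7
```

>>> jog_arm(
  series=[
    [0, 0, 0, 0, 0, 0, 1],
    [0, 0, 0, 0, 0, 0, 1],
    [0, 0, 0, 0, 0, 0, 1],
    [0, 0, 0, 0, 0, 0, 1],
    [0, 0, 0, 0, 0, 0, 1],
    [0, 0, 0, 0, 0, 0, 1],
    [0, 0, 0, 0, 0, 0, 1],
    [0, 0, 0, 0, 0, 0, 1],
    [0, 0, 0, 0, 0, 0, 1],
    [0, 0, 0, 0, 0, 0, 1],
    [0, 0, 0, 0, 0, 0, 1],
    [0, 0, 0, 0, 0, 0, 1],
    [0, 0, 0, 0, 0, 0, 1],
    [0, 0, 0, 0, 0, 0, 1],
    [0, 0, 0, 0, 0, 0, 1],
    [0, 0, 0, 0, 0, 0, 1],
    [0, 0, 0, 0, 0, 0, 1],
    [0, 0, 0, 0, 0, 0, 1],
    [0, 0, 0, 0, 0, 0, 1],
    [0, 0, 0, 0, 0, 0, 1],
  ],
)

```text
time: 25.28
tcp_pos: [0.4825, -0.0344, 0.1608]
eef_rot: [0.746, 0.666, 0.004, 0.002]
wrist_force: [0.3, -0.4, -6.2]
width: 0.0112
grasp_force: 58.7
```

>>> jog_arm(
  series=[
    [0, 0, 0, 0, 0, 0, 1],
    [0, 0, 0, 0, 0, 0, 1],
    [0, 0, 0, 0, 0, 0, 1],
    [0, 0, 0, 0, 0, 0, 1],
    [0, 0, 0, 0, 0, 0, 1],
    [0, 0, 0, 0, 0, 0, 1],
    [0, 0, 0, 0, 0, 0, 1],
    [0, 0, 0, 0, 0, 0, 1],
    [0, 0, 0, 0, 0, 0, 1],
    [0, 0, 0, 0, 0, 0, 1],
    [0, 0, 0, 0, 0, 0, 1],
    [0, 0, 0, 0, 0, 0, 1],
    [0, 0, 0, 0, 0, 0, 1],
    [0, 0, 0, 0, 0, 0, 1],
    [0, 0, 0, 0, 0, 0, 1],
    [0, 0, 0, 0, 0, 0, 1],
    [0, 0, 0, 0, 0, 0, 1],
    [0, 0, 0, 0, 0, 0, 1],
    [0, 0, 0, 0, 0, 0, 1],
    [0, 0, 0, 0, 0, 0, 1],
  ],
)

```text
time: 27.78
tcp_pos: [0.4825, -0.0344, 0.1608]
eef_rot: [0.746, 0.666, 0.004, 0.002]
wrist_force: [0.3, 0.0, -6.4]
width: 0.0111
grasp_force: 58.7
```

>>> jog_arm(
  series=[
    [0, 0, 0, 0, 0, 0, 1],
    [0, 0, 0, 0, 0, 0, 1],
    [0, 0, 0, 0, 0, 0, 1],
    [0, 0, 0, 0, 0, 0, 1],
    [0, 0, 0, 0, 0, 0, 1],
    [0, 0, 0, 0, 0, 0, 1],
    [0, 0, 0, 0, 0, 0, 1],
    [0, 0, 0, 0, 0, 0, 1],
    [0, 0, 0, 0, 0, 0, 1],
    [0, 0, 0, 0, 0, 0, 1],
    [0, 0, 0, 0, 0, 0, 1],
    [0, 0, 0, 0, 0, 0, 1],
    [0, 0, 0, 0, 0, 0, 1],
    [0, 0, 0, 0, 0, 0, 1],
    [0, 0, 0, 0, 0, 0, 1],
    [0, 0, 0, 0, 0, 0, 1],
    [0, 0, 0, 0, 0, 0, 1],
    [0, 0, 0, 0, 0, 0, 1],
    [0, 0, 0, 0, 0, 0, 1],
    [0, 0, 0, 0, 0, 0, 1],
  ],
)

```text
time: 30.28
tcp_pos: [0.4825, -0.0344, 0.1608]
eef_rot: [0.746, 0.666, 0.004, 0.002]
wrist_force: [0.4, 0.5, -6.4]
width: 0.0112
grasp_force: 58.7
```

```bash
python3 -c "
from h import *
track('wd')"
```

```text
wd t 30.27 tcp [ 0.4825 -0.0344  0.1608] slope 0.0003 z@grip 0.1185 11461 shell(tray x) [-2.   5.5] 16016 toolpitch 0.0072 F [ 0.4  0.5 -6.4] 0.01116660954634179
```

Held still for 10 s in view; handing in.

```bash
python3 -c "
from station import arm
print(arm.finish_job())"
```

```text
the job is handed in; nothing more can be done
None
```

The job is handed in: the shell was rolled to within 2 mm of mid-tray and held still for 10 s in the inspection camera's view, about 10 mm across, 6 mm up and 5 mm along from its middle by my measurements, with the tray still gripped in free air.

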